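Gauge a reactor block and press it home in the alignment nest

ROBOT

A 6-joint arm with a two-finger parallel gripper is mounted at the origin on the work surface. World frame = base frame: x ahead of the robot, y to its left, z up, the work surface at z = 0. Lengths are in m, angles in degrees, forces in N, time in s.
With the tool pointing down it reaches from about 0.25 to 0.725 m from the base axis. Payload 9.7 kg.
Tool frame: the origin (TCP) lies at the very end of the fingers, on their centre line; the grasp point (between the pads) lies 19 mm behind it; z points along the fingers, y is the direction in which the jaws open and shut (so a half turn about z gives the same grasp; the last joint's range is limited). The gripper opens to 85 mm and grips with 20 to 120 N. Pads are 22 mm wide; open, the fingers measure 114 mm over their backs; the gripper's body (76 mm by 85 mm) begins 54 mm behind the grasp point. The pads swing forward as they close: fully open they stand 13 mm farther back than shut.
Start: joints at [-67.838, 4.979, 10.078, 95.1, 0, 90], TCP at [0.207, -0.509, 0.231] pointing down, gripper open.
Joint ranges: [-179.16, 179.16], [-48.56, 103.87], [-65.8, 70.77], [-126.05, 130.52], [-82.76, 87.17], [-180, 180]. Speed limits (degrees/s): [127.2, 127.2, 147.25, 180, 180, 180].

INTERFACE

Orientations are given as [roll, pitch, yaw] about the fixed x, y, z axes, in that order (R = Rz(yaw) Ry(pitch) Rx(roll)).
In Python, from workcell import bot gives the robot as it stands. The module is installed in compiled form; this text tells all that it offers.
- The arm moves only by the tool arm_command, never from a script. Its argument "increments" is a list of rows, each a list of 7 numbers: the gripper command: -1 is fully open, 1 is shut, values between are in proportion, then the shift along the tool's x, y, z in cm, then the turn, a rotation vector about the tool's x, y, z in degrees. In form: [[gripper, x, y, z, rx, ry, rz], ...]. A call has 1 to 10 rows; each row shifts and turns the commanded pose from where the row before left it, along the tool's axes as they then stand; what a row does not reach is not made up. A row lasts 1/8 s, in which the tool goes at most 62.5 mm and 10.7 degrees, less where a joint would pass 70% of its speed; a pose out of reach is approached as far as the arm can. A call is refused whole if a number of a shift passes 6.25 or a number of a turn 10.7, either way. A call with a gripper value outside its range is refused whole. The fingers move at their own pace and stop on an object; "grip_force" is the grip in N (left out, the last holds). Time passes only in rows, so rows that do not move let the fingers close. It gives the time, the measured TCP pose, the force and the opening at its end, in the units of the state.
- bot.get_obs(): the state, without advancing time (a new reading comes with each control period).
- bot.camera(name): name is "scene" or "top" or "wrist"; returns a dict with "color" (400x640x3 uint8, red, green, blue), "fx", "fy", "cx", "cy" (pixels), "k1" (the pictures are not rectified: a ray, as slopes to the right and down, at radius r is drawn at 1 + k1 r^2 times it, then the intrinsics apply), "origin" and "attitude" of the camera in the world. Camera axes: x right, y up, looking along -z (the intrinsics and any distortion apply to the point x, -y, -z); pixel columns grow to the right and rows downward; lengths in m; the calibration is good to about 2 mm. A picture is of the moment at which its call begins. There is no depth.
- bot.job_done(): hands the job in, once; it reports no verdict.
The state is a dict: "time": time; "q": joint angles; "qd": joint speeds; "joint_efforts": joint torques, N m; "ee_pos": TCP position; "tcp_rot": TCP orientation; "wrist_force": force on the tool from outside, world axes, zero at the start; "torque": the same for the moment, N m; "opening": finger opening in m.
Only numpy, scipy, OpenCV 4.12 (cv2) and the standard library are available. Lean on these libraries where they do the work, as an engineer would, in place of code of your own. Each camera call takes 0.05 s, during which the arm holds its last target. There are 200 camera calls.

TASK

One of the two blue reactor blocks is oversize. Take the one that fits the steel gauge and slide it along the gauge plate right through the channel, in at the flared mouth and out at the plain end; then set it on the blue nest plate, long side parallel to the steel stop, and press it firmly into the corner so that it is flush against the steel stop and the brass stop at once. Finish while still gripping it and pressing it against both stops; leave the other loose things on the bench where they are.

Things in the scene. Friction and masses are not known exactly. Their poses are not given: they have to be found in the camera images.
- block_a: The block that fits: blue body 40 wide (own x) x 60 long (own y) x 34 high, with a white upright grip bar on the middle of its top, 14 thick (x) x 34 long (y) x 30 high, so its top is 64 above the underside. 0.15 to 0.31 kg. Origin: centre of the underside, z up. Symmetric under a half turn. Starts on the bench to the robot's right, one of the two blocks there.
- block_b: The oversize block: the same colours, height, length and grip bar, but 47 wide (own x) x 60 long (own y); it cannot enter the gauge channel. Origin: centre of the underside. The two blocks swap places at random.
- gauge: Fixed go/no-go gauge in front of the robot: aluminium base plate 110 (own x) x 230 (own y, from y = -130 to +100) x 8 thick, carrying two steel walls 20 high above the plate. Origin on the bench under the middle of the channel.
- channel (a point): Middle of the gauge channel on the plate's upper face (8 above the bench). The channel is 43 wide (own x), runs along own y from -30 to +30 and is open at the top and both ends. Steel lead-in walls at its -y end (the robot's right) flare out to about 63 between them at y = -58: the block goes in there and comes out at the plain +y end. The plate is flat and clear from y = -130 to the flare and from +30 to +100.
- nest: Fixed blue nest plate to the robot's left, 120 (own x) x 130 (own y) x 8 thick, with a steel and a brass stop standing on it in an L. Polished: friction about 0.2. Origin on the bench under the plate's centre.
- corner (a point): Inner corner of the nest, where the faces of both stops meet, on the plate's upper face (8 above the bench). The steel stop's face is the plane own x = 0, the brass stop's face is the plane own y = 0; the free space for the block is on the -x, -y side. With the block flush against both, its origin lies at own x = -20, y = -30 (long side along own y).
- stop_far: Rigid steel stop on the far (+x) side of the nest plate, 14 (x) x 95 (y) x 34 high, facing the robot. Polished: friction about 0.2. Origin: centre of its underside, on the plate.
- stop_left: Rigid brass stop on the left (+y) side of the nest plate, 85 (x) x 14 (y) x 34 high, facing right. Polished: friction about 0.2, but pushing hard on one stop still drags a little on the push meant for the other. Origin: centre of its underside, on the plate.
- amber_jar: Not part of the job: amber jar with black cap, 44 across, 65 high. Origin: underside centre.
- reagent_bottle: Not part of the job: clear bottle with blue cap, 52 across, 110 high. Origin: underside centre.
- vial: Not part of the job: small clear vial with white cap, 28 across, 45 high. Origin: underside centre.
- coupler: Not part of the job: black ring coupler, 26 across, 22 high. Origin: underside centre.
- thumb_nut: Not part of the job: steel thumb nut, 28 across, 20 high. Origin: underside centre.
- screwdriver: Not part of the job: orange screwdriver about 150 long, lying between the robot and the gauge. Origin: middle of its underside.

How it is judged (in metres and radians):
On the way, in this order (a step that is already met when the one before it is completed fails the run):
1. the fitting block is on the gauge plate before the flared mouth (y of block_a in the frame of channel between -0.13 and -0.065 m and x of block_a in the frame of channel between -0.025 and 0.025 m and z of block_a in the frame of channel between -0.004 and 0.009 m), for 0.1 s.
2. it is inside the channel (y of block_a in the frame of channel between -0.012 and 0.012 m and x of block_a in the frame of channel between -0.004 and 0.004 m and z of block_a in the frame of channel between -0.004 and 0.009 m and angle between the y axis of block_a and the y axis of channel, either way round below 0.15 rad), for 0.1 s.
3. it has come right out at the plain end, still low over the plate (y of block_a in the frame of channel between 0.058 and 0.13 m and x of block_a in the frame of channel between -0.02 and 0.02 m and z of block_a in the frame of channel between -0.004 and 0.009 m), for 0.1 s.
At the end, for the whole second after the job is handed in: The 40 mm block stands on the nest plate (within 3 mm in height, tilted under 0.06 rad), within 2.5 mm of flush with both stops and 0.05 rad of square to them, still, gripped by the fingers and pressed with more than 1.5 N against the steel stop and more than 1.5 N against the brass stop (x of block_a in the frame of corner between -0.0225 and -0.0175 m and y of block_a in the frame of corner between -0.0325 and -0.0275 m and z of block_a in the frame of corner between -0.003 and 0.003 m and angle between the y axis of block_a and the y axis of corner, either way round below 0.05 rad and angle between block_a's own z axis and vertical below 0.06 rad and contact force between block_a and stop_far above 1.5 N and contact force between block_a and stop_left above 1.5 N and contact force between the fingers and block_a above 1 N and linear speed of block_a below 0.01 m/s); the arm keeps its last pose, push and grip.
It fails at once if a loose bystander is moved more than 25 mm (distance of any of amber_jar, reagent_bottle, vial, coupler, thumb_nut, screwdriver from where it was at the start of the episode above 0.025 m).
It also fails if it takes over 67 s, if anything falls off the work surface, if the arm or the gripper's body presses on something with over 40 N, if the wrist force passes 120 N, or if a joint passes its speed limit or range.

## Working session

There is one attempt and no reset: what is moved stays moved. The work goes in short steps, Python scripts to look and compute and a tool call to move; the robot and the scene stay as the last step left them, time stands still between calls to the robot, and variables do not carry over. Pictures are saved under pics/ and viewed, about 8 in all and at most 12, crops included, and the job is handed in when it is done.

Besides the shell and the picture viewer there is one more tool, called after "Call:" by a JSON object that holds its "api" and its "payload", one argument or row to a line. arm_command: Moves the arm, as the interface text tells. Its arguments: {"type":"object","properties":{"increments":{"type":"array"},"grip_force":{"type":"number"}},"required":["increments"]}

```bash
mkdir -p pics; cat > h.py <<'E'
import numpy as np, cv2
from scipy.spatial.transform import Rotation as R
from workcell import bot
def att(c):
    a=np.array(c["attitude"],float)
    return a if a.shape==(3,3) else (R.from_quat(a).as_matrix() if a.size==4 else R.from_euler('xyz',a,degrees=True).as_matrix())
def ray(c,uv):
    uv=np.asarray(uv,float).reshape(-1,1,2)
    K=np.array([[c["fx"],0,c["cx"]],[0,c["fy"],c["cy"]],[0,0,1.]])
    n=cv2.undistortPoints(uv,K,np.array([c["k1"],0,0,0,0.])).reshape(-1,2)
    d=np.c_[n[:,0],-n[:,1],-np.ones(len(n))]
    return np.array(c["origin"]),d@att(c).T
def onz(c,uv,z):
    o,d=ray(c,uv); return o+d*((z-o[2])/d[:,2])[:,None]
def proj(c,P):
    p=(np.atleast_2d(P)-np.array(c["origin"]))@att(c)
    x=p[:,0]/-p[:,2]; y=-p[:,1]/-p[:,2]; s=1+c["k1"]*(x*x+y*y)
    return np.c_[c["cx"]+c["fx"]*x*s,c["cy"]+c["fy"]*y*s]
def save(c,n): cv2.imwrite("pics/"+n,cv2.cvtColor(c["color"],cv2.COLOR_RGB2BGR))
E
python3 - <<'E'
from h import *
for n in("top","scene"):
    c=bot.camera(n); save(c,n+"0.png"); print({k:v for k,v in c.items() if k!="color"})
print(bot.get_obs())
E
```

```text
{'fx': 386.92900538235443, 'fy': 386.92900538235443, 'cx': 321.64998124752725, 'cy': 200.5400922281081, 'k1': -0.022421762371520364, 'origin': array([ 0.43714862, -0.00310037,  0.98621712]), 'attitude': array([  7.63272408,  -1.24321423, -89.43162134])}
{'fx': 481.66158470635395, 'fy': 481.66158470635395, 'cx': 324.7857042515991, 'cy': 199.40916664003197, 'k1': -0.0475497727527825, 'origin': array([1.11821802, 0.42159416, 0.9553588 ]), 'attitude': array([ 38.75385902,   0.48739909, 125.81147688])}
{'time': 0.1, 'q': array([-6.78389284e+01,  5.00788466e+00,  1.00390123e+01,  9.51008315e+01,
       -1.89021063e-03,  8.99999398e+01]), 'qd': array([-0.00377634, -0.01262667,  0.04079585,  0.08889454,  0.04496444,
       -0.03199475]), 'joint_efforts': array([-3.48033154e-04, -5.21561837e+01,  4.65654659e+01,  1.59760262e-02,
        7.37794636e-06,  1.10204198e-05]), 'ee_pos': array([ 0.2073765 , -0.5091741 ,  0.23065476]), 'tcp_rot': array([-1.79930296e+02,  1.89013605e-03,  2.21611340e+01]), 'wrist_force': array([ 0.17591833, -0.04085607,  0.032466  ]), 'torque': array([ 0.01103285, -0.00109705,  0.01693235]), 'opening': 0.08521332893406258}
```

View pics/top0.png

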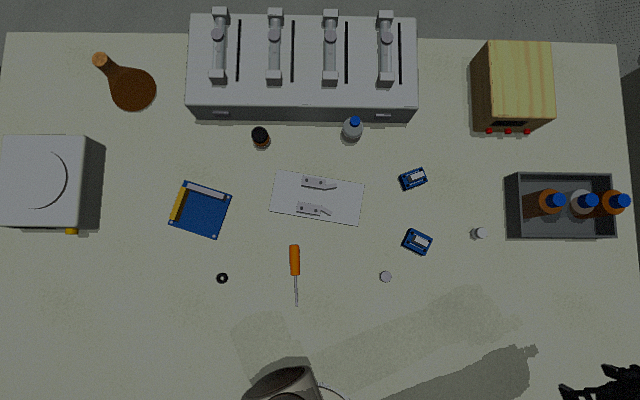

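View pics/scene0.png

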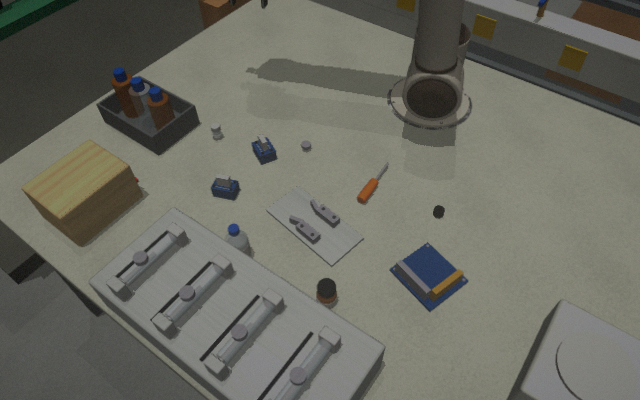

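The top view shows the blocks at about (413,178) and (417,241), the gauge at (318,197) with its flare to the right, the nest at (200,209), the jar at (260,138) and the bottle at (352,128). Next: coarse positions.

```bash
python3 - <<'E'
from h import *
c=bot.camera("top"); im=c["color"]; 
hsv=cv2.cvtColor(im,cv2.COLOR_RGB2HSV)
m=((hsv[...,0]>100)&(hsv[...,0]<125)&(hsv[...,1]>120)&(hsv[...,2]>40)).astype(np.uint8)
m=cv2.morphologyEx(m,cv2.MORPH_CLOSE,np.ones((5,5)))
cs,_=cv2.findContours(m,0,2)
for k in cs:
    if cv2.contourArea(k)>60:
        r=cv2.minAreaRect(k); b=cv2.boxPoints(r); z=0.008 if cv2.contourArea(k)>1000 else .034
        P=onz(c,b,z); print(np.round(r[0],1),np.round(P.mean(0),4),np.round(np.linalg.norm(P-np.roll(P,1,0),axis=1),4),np.round(P[:,:2].tolist(),4).tolist())
g=im[160:240,255:380]; m2=((hsv[...,1]<25)&(hsv[...,2]>hsv[150,250,2]+20)).astype(np.uint8)
print(hsv[190,285],hsv[150,220],hsv[215,355])
for n,u,z in(("jar",(260,138),.06),("bottle",(352,126),.1),("vial",(480,232),.03),("coupler",(222,278),.02),("nut",(385,276),.02),("platecorners",(276,171),.008),("",(365,184),.008),("",(359,226),.008),("",(270,212),.008),("scr",(295,245),.02),("",(297,305),.01)):
    print(n,np.round(onz(c,[u],z),3))
a=cv2.resize(im[120:260,160:320],None,fx=5,fy=4.2,interpolation=cv2.INTER_CUBIC)
a=np.hstack([cv2.resize(im[155:255,160:250],None,fx=4,fy=4,interpolation=2),cv2.resize(im[155:255,262:372],None,fx=4,fy=4,interpolation=2)])
cv2.imwrite("pics/crop1.png",cv2.convertScaleAbs(a[...,::-1],alpha=1.4))
E
```

```text
[417.9 241.2] [ 0.4669 -0.2609  0.034 ] [0.059  0.0458 0.0593 0.0457] [[0.4596, -0.2238], [0.5002, -0.2449], [0.4741, -0.2982], [0.4337, -0.2768]]
[619.5 200.5] [ 0.5749 -0.7857  0.034 ] [0.0337 0.0564 0.0339 0.0562] [[0.5914, -0.7591], [0.5921, -0.8155], [0.5584, -0.8122], [0.5578, -0.756]]
[589.1 201.3] [ 0.5717 -0.7045  0.034 ] [0.0355 0.0558 0.0358 0.0556] [[0.5694, -0.6714], [0.6027, -0.7161], [0.574, -0.7375], [0.5409, -0.6928]]
[555.8 199.5] [ 0.5752 -0.6172  0.034 ] [0.0342 0.0538 0.0343 0.0536] [[0.5867, -0.5886], [0.5977, -0.6413], [0.5636, -0.6457], [0.5529, -0.5932]]
[199.5 209.4] [0.5425 0.286  0.008 ] [0.1316 0.1205 0.1338 0.1199] [[0.5044, 0.3649], [0.6208, 0.3336], [0.58, 0.2062], [0.4648, 0.2394]]
[413.8 177.5] [ 0.6266 -0.2542  0.034 ] [0.0389 0.0597 0.0391 0.0594] [[0.6343, -0.22], [0.6558, -0.2756], [0.6187, -0.2882], [0.5976, -0.2328]]
[354.9 120. ] [ 0.7743 -0.1057  0.034 ] [0.0264 0.0256 0.0264 0.0256] [[0.7815, -0.0892], [0.7917, -0.1127], [0.767, -0.1222], [0.7569, -0.0987]]
[105  12 133] [ 36  20 126] [128   8 130]
jar [[0.715 0.131 0.06 ]]
bottle [[ 0.736 -0.092  0.1  ]]
vial [[ 0.491 -0.419  0.03 ]]
coupler [[0.373 0.219 0.02 ]]
nut [[ 0.381 -0.181  0.02 ]]
platecorners [[0.644 0.095 0.008]]
 [[ 0.613 -0.134  0.008]]
 [[ 0.505 -0.118  0.008]]
 [[0.537 0.108 0.008]]
scr [[0.455 0.042 0.02 ]]
 [[0.308 0.035 0.01 ]]
```

View pics/crop1.png

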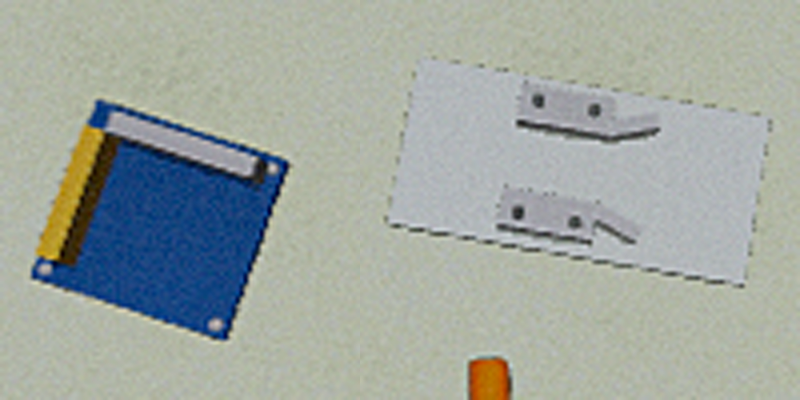

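The block at (0.627,-0.254) measures 39 mm wide against 46 for the other, so it is the fitting one. In the crop the flare is on the right, the steel stop on the far side and the brass stop on the left. Next I move above the block and look from close by.

```bash
cat >> h.py <<'E'
def plan(p,yaw,n,g=-1,start=None):
    s=bot.get_obs(); p0,y0=(s["ee_pos"],s["tcp_rot"][2]) if start is None else start
    p0=np.array(p0); dy=(yaw-y0+180)%360-180
    print("from",np.round(p0,4),round(y0,2))
    for i in range(n):
        d=(np.array(p)-p0)/n; a=np.radians(y0+dy*i/n); 
        sx=d@[np.cos(a),np.sin(a),0]; sy=d@[np.sin(a),-np.cos(a),0]
        print([g]+np.round([100*sx,100*sy,-100*d[2],0,0,-dy/n],2).tolist(),end=",")
    print()
E
python3 -c "
from h import *
plan([.6266,-.2542,.20],111,10)"
```

```text
from [ 0.2074 -0.5092  0.2307] 22.16
[-1, 4.84, -0.78, 0.31, 0.0, 0.0, -8.88],[-1, 4.91, -0.02, 0.31, 0.0, 0.0, -8.88],[-1, 4.85, 0.74, 0.31, 0.0, 0.0, -8.88],[-1, 4.68, 1.48, 0.31, 0.0, 0.0, -8.88],[-1, 4.4, 2.18, 0.31, 0.0, 0.0, -8.88],[-1, 4.01, 2.83, 0.31, 0.0, 0.0, -8.88],[-1, 3.52, 3.42, 0.31, 0.0, 0.0, -8.88],[-1, 2.95, 3.92, 0.31, 0.0, 0.0, -8.88],[-1, 2.31, 4.33, 0.31, 0.0, 0.0, -8.88],[-1, 1.61, 4.63, 0.31, 0.0, 0.0, -8.88],
```

Call:
{"api": "arm_command", "payload": {
  "increments": [
    [-1,4.84,-0.78,0.31,0,0,-8.9],
    [-1,4.91,0,0.31,0,0,-8.9],
    [-1,4.85,0.74,0.31,0,0,-8.9],
    [-1,4.68,1.48,0.31,0,0,-8.9],
    [-1,4.4,2.18,0.31,0,0,-8.9],
    [-1,4.01,2.83,0.31,0,0,-8.9],
    [-1,3.52,3.42,0.31,0,0,-8.9],
    [-1,2.95,3.92,0.31,0,0,-8.9],
    [-1,2.31,4.33,0.31,0,0,-8.9],
    [-1,1.61,4.63,0.31,0,0,-8.9]
  ],
  "grip_force": 60
}}

```text
time: 1.4
ee_pos: [0.6277, -0.253, 0.1998]
tcp_rot: [-180.0, -0.0, 111.5]
wrist_force: [0.8, -0.6, 0.6]
opening: 0.0854
```

Call:
{"api": "arm_command", "payload": {
  "increments": [
    [-1,0,0,0,0,0,0],
    [-1,0,0,0,0,0,0]
  ]
}}

```text
time: 1.65
ee_pos: [0.6263, -0.254, 0.1998]
tcp_rot: [-180.0, -0.0, 111.1]
wrist_force: [-0.2, 0.0, -0.3]
opening: 0.0856
```

```bash
python3 - <<'E'
from h import *
c=bot.camera("wrist"); save(c,"w1.png"); print({k:v for k,v in c.items() if k!="color"})
E
```

```text
{'fx': 318.5471309542063, 'fy': 318.5471309542063, 'cx': 321.2706242513576, 'cy': 196.02538200609666, 'k1': -0.019851177573366328, 'origin': array([ 0.59954386, -0.18373551,  0.34184634]), 'attitude': array([-17.17984021,   0.13263486,  21.14350052])}
```

View pics/w1.png

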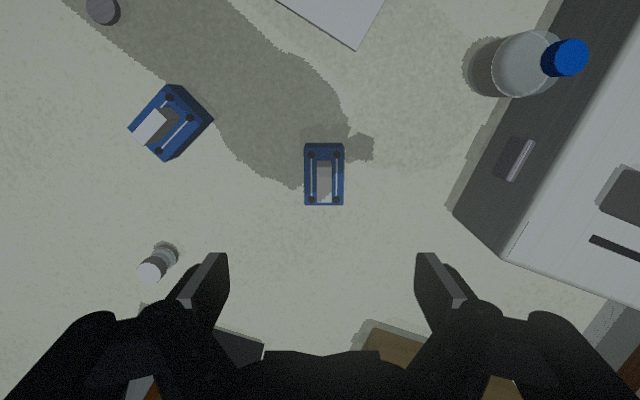

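The wrist view shows the fitting block squarely at (324,174), between columns 304 and 344, with its grip bar at about (324,181). Next: refine its pose.

```bash
python3 - <<'E'
from h import *
c=bot.camera("wrist"); im=c["color"]; hsv=cv2.cvtColor(im,cv2.COLOR_RGB2HSV)
m=((hsv[...,0]>100)&(hsv[...,0]<130)&(hsv[...,1]>90)&(hsv[...,2]>25))
m[:130]=0;m[215:]=0;m[:,:295]=0;m[:,355:]=0
L=[];Rr=[]
for r in range(158,202):
    x=np.flatnonzero(m[r]); L.append((x[0]-.5,r));Rr.append((x[-1]+.5,r))
B=[(u,np.flatnonzero(m[:,u])[-1]+.5) for u in range(308,341)]
T=[(u,np.flatnonzero(m[:,u])[0]-.5) for u in range(308,341)]
for n,p,z in(("L",L,.034),("R",Rr,.034),("B",B,.034),("T",T,0.0),("T34",T,0.034)):
    P=onz(c,p,z); ctr=np.median(P,0); d=np.linalg.svd(P[:,:2]-P[:,:2].mean(0))[2][0]
    print(n,np.round(ctr,4),np.degrees(np.arctan(d[1]/d[0])).round(2))
    if n=="L": l=P
    if n=="R": rr=P
    if n=="B": b=ctr
print(np.linalg.norm(np.median(l-rr,0)))
for r in range(150,208,4): print(r,[int(v) for v in im[r,302:348:2].mean(-1)])
E
```

```text
L [ 0.6112 -0.2633  0.034 ] -69.62
R [ 0.6475 -0.2493  0.034 ] -69.05
B [ 0.6389 -0.2805  0.034 ] 21.54
T [ 0.6195 -0.2281  0.    ] 18.37
T34 [ 0.6175 -0.2237  0.034 ] 18.37
0.038615494592367995
150 [105, 58, 54, 55, 52, 47, 59, 63, 59, 58, 57, 59, 66, 54, 56, 60, 63, 56, 52, 61, 63, 58, 108]
154 [102, 61, 58, 40, 41, 36, 47, 56, 57, 57, 64, 54, 56, 62, 56, 60, 39, 47, 47, 47, 58, 69, 102]
158 [110, 56, 60, 63, 65, 66, 56, 55, 64, 53, 55, 62, 67, 63, 60, 55, 59, 76, 59, 68, 60, 76, 102]
162 [111, 67, 56, 55, 73, 88, 60, 63, 82, 79, 78, 75, 74, 73, 77, 63, 61, 91, 70, 58, 60, 92, 139]
166 [112, 74, 60, 58, 71, 92, 58, 64, 101, 94, 92, 93, 94, 96, 92, 68, 65, 94, 65, 64, 63, 96, 135]
170 [109, 71, 51, 62, 77, 95, 59, 73, 109, 108, 106, 106, 108, 107, 110, 73, 56, 90, 60, 64, 59, 95, 145]
174 [110, 71, 61, 61, 77, 94, 63, 75, 120, 110, 108, 113, 108, 110, 110, 71, 75, 112, 69, 80, 75, 103, 142]
178 [110, 65, 63, 66, 77, 97, 58, 76, 122, 114, 119, 120, 116, 115, 116, 77, 75, 131, 67, 78, 83, 111, 141]
182 [118, 78, 57, 64, 76, 97, 63, 77, 122, 115, 115, 118, 115, 115, 119, 72, 74, 139, 79, 84, 82, 105, 144]
186 [151, 99, 61, 69, 75, 101, 58, 71, 120, 120, 115, 115, 115, 115, 117, 76, 76, 134, 75, 79, 74, 122, 142]
190 [149, 82, 64, 66, 69, 110, 66, 80, 122, 117, 119, 117, 115, 116, 118, 75, 75, 135, 76, 78, 75, 126, 144]
194 [144, 128, 68, 75, 81, 152, 79, 83, 120, 117, 117, 117, 114, 125, 156, 72, 80, 121, 81, 79, 78, 131, 148]
198 [148, 142, 81, 61, 54, 53, 52, 86, 119, 115, 122, 141, 152, 153, 155, 68, 54, 52, 58, 80, 78, 152, 146]
202 [147, 136, 83, 81, 64, 66, 78, 83, 94, 104, 106, 107, 107, 110, 106, 81, 70, 57, 61, 85, 74, 148, 142]
206 [143, 149, 146, 149, 151, 147, 151, 151, 150, 146, 150, 148, 150, 149, 148, 147, 142, 142, 147, 149, 148, 149, 149]
```

```bash
python3 -c "
from h import *
plan([.6288,-.254,.040],110.7,4)"
```

```text
from [ 0.6258 -0.2548  0.2006] 111.06
[-1, -0.01, 0.08, 4.02, 0.0, 0.0, 0.09],[-1, -0.01, 0.08, 4.02, 0.0, 0.0, 0.09],[-1, -0.01, 0.08, 4.02, 0.0, 0.0, 0.09],[-1, -0.01, 0.08, 4.02, 0.0, 0.0, 0.09],
```

Call:
{"api": "arm_command", "payload": {
  "increments": [
    [-1,0,0.08,4.0,0,0,0.1],
    [-1,0,0.08,4.0,0,0,0.1],
    [-1,0,0.08,4.0,0,0,0.1],
    [-1,0,0.06,4.0,0,0,0.1],
    [-1,0,0,0,0,0,0],
    [1,0,0,0,0,0,0],
    [1,0,0,0,0,0,0],
    [1,0,0,0,0,0,0],
    [1,0,0,0,0,0,0],
    [1,0,0,0,0,0,0]
  ],
  "grip_force": 60
}}

```text
time: 3.0
ee_pos: [0.6296, -0.2531, 0.041]
tcp_rot: [180.0, 0.0, 110.8]
wrist_force: [-1.1, -0.3, 4.1]
opening: 0.0124
```

Call:
{"api": "arm_command", "payload": {
  "increments": [
    [1,0,0,0,0,0,0],
    [1,0,0,0,0,0,0],
    [1,0,0,0,0,0,0]
  ]
}}

```text
time: 3.38
ee_pos: [0.6296, -0.2531, 0.041]
tcp_rot: [180.0, 0.0, 110.8]
wrist_force: [-1.8, 0.1, 5.1]
opening: 0.0128
```

Gripped. I lift and move to over the approach side of the gauge, to look at it with the wrist camera.

```bash
python3 -c "
from h import *
s=bot.get_obs();p=s['ee_pos'];y=s['tcp_rot'][2]
plan([p[0],p[1],.2],y,3,1)
plan([.563,-.096,.2],82,5,1,([p[0],p[1],.2],y))"
```

```text
from [ 0.6296 -0.2531  0.041 ] 110.76
[1, 0.0, 0.0, -5.3, 0.0, 0.0, -0.0],[1, 0.0, 0.0, -5.3, 0.0, 0.0, -0.0],[1, 0.0, 0.0, -5.3, 0.0, 0.0, -0.0],
from [ 0.6296 -0.2531  0.2   ] 110.76
[1, 3.41, -0.13, -0.0, 0.0, 0.0, 5.75],[1, 3.38, -0.47, -0.0, 0.0, 0.0, 5.75],[1, 3.32, -0.81, -0.0, 0.0, 0.0, 5.75],[1, 3.22, -1.14, -0.0, 0.0, 0.0, 5.75],[1, 3.09, -1.45, -0.0, 0.0, 0.0, 5.75],
```

Call:
{"api": "arm_command", "payload": {
  "increments": [
    [1,0,0,-5.3,0,0,0],
    [1,0,0,-5.3,0,0,0],
    [1,0,0,-5.3,0,0,0],
    [1,3.4,-0.1,0,0,0,5.75],
    [1,3.4,-0.5,0,0,0,5.75],
    [1,3.3,-0.8,0,0,0,5.75],
    [1,3.2,-1.1,0,0,0,5.75],
    [1,3.1,-1.5,0,0,0,5.75],
    [1,0,0,0,0,0,0],
    [1,0,0,0,0,0,0]
  ]
}}

```text
time: 4.62
ee_pos: [0.5629, -0.0961, 0.199]
tcp_rot: [-180.0, 0.0, 82.1]
wrist_force: [-0.3, 0.7, -2.3]
opening: 0.0129
```

```bash
python3 - <<'E'
from h import *
c=bot.camera("wrist"); save(c,"w2.png"); print({k:v for k,v in c.items() if k!="color"}); s=bot.get_obs(); print(s["ee_pos"],s["tcp_rot"],s["opening"],s["wrist_force"])
E
```

```text
{'fx': 318.5471309542063, 'fy': 318.5471309542063, 'cx': 321.2706242513576, 'cy': 196.02538200609666, 'k1': -0.019851177573366328, 'origin': array([ 0.57366845, -0.02132611,  0.34098638]), 'attitude': array([-17.2592701 ,   0.08496643,  -7.89088981])}
[ 0.56293038 -0.09638142  0.19890919] [-1.79975149e+02  7.99010760e-03  8.20436241e+01] 0.012774251025612358 [ 0.20864777  0.18224213 -1.72988008]
```

View pics/w2.png

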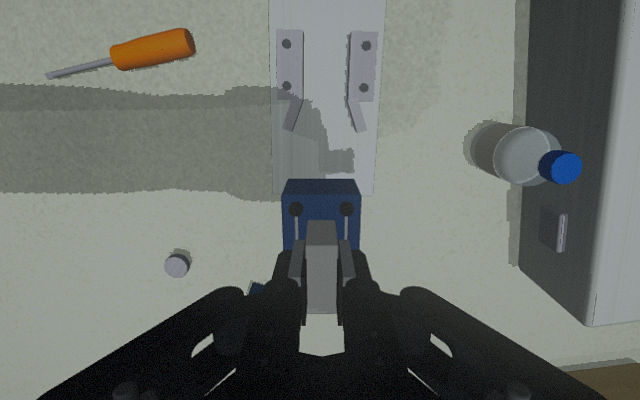

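The view shows the channel walls at about columns 277–303 and 347–378, rows 30–100, the flare ending at row 130, and the held block at columns 281–361 with its front top edge near row 195. A profile will give the edges.

```bash
python3 - <<'E'
from h import *
fr=[bot.camera("wrist") for _ in range(4)]; c=fr[0]
im=np.mean([f["color"] for f in fr],0).mean(-1); im3=np.mean([f["color"] for f in fr],0)
for r0,r1 in((33,40),(50,60),(62,72),(74,80),(92,97)):
    print(r0,r1,"L",[int(v) for v in im[r0:r1,270:312].mean(0)],"R",[int(v) for v in im[r0:r1,340:390].mean(0)])
print("col c",[int(v) for v in im[180:225,315:327].mean(1)])
for r in(200,215): print("blk",r,[int(v) for v in im[r-2:r+3,276:290].mean(0)],[int(v) for v in im[r-2:r+3,352:368].mean(0)])
cv2.imwrite("pics/c2.png",cv2.convertScaleAbs(cv2.resize(im3[:145,255:400].astype(np.uint8)[...,::-1],None,fx=4,fy=4,interpolation=2),alpha=1.4))
s=bot.get_obs();p=s["ee_pos"];y=np.radians(s["tcp_rot"][2]-90)
ax=np.array([np.cos(y),np.sin(y),0]);ay=np.array([-np.sin(y),np.cos(y),0])
P=[p+ax*a+ay*b+[0,0,-.006] for a in(-.02,.02) for b in(.03,-.01)]
print("pred block top",proj(c,P).round(1).tolist())
E
```

```text
33 40 L [155, 155, 155, 156, 157, 136, 145, 141, 143, 140, 139, 138, 139, 129, 126, 126, 124, 127, 131, 136, 140, 140, 138, 139, 139, 141, 140, 137, 140, 140, 141, 139, 78, 98, 161, 156, 156, 156, 157, 156, 155, 157] R [155, 156, 157, 157, 157, 158, 148, 121, 111, 78, 105, 145, 142, 141, 140, 139, 138, 138, 138, 138, 137, 137, 137, 136, 137, 138, 137, 136, 136, 137, 138, 136, 136, 137, 137, 137, 132, 146, 157, 156, 156, 156, 157, 137, 134, 143, 142, 141, 142, 142]
50 60 L [156, 155, 155, 155, 156, 157, 136, 141, 141, 141, 139, 138, 137, 138, 139, 138, 138, 137, 138, 137, 138, 140, 139, 138, 139, 140, 139, 137, 139, 140, 141, 137, 81, 101, 161, 156, 155, 156, 157, 156, 156, 157] R [156, 157, 158, 158, 156, 147, 136, 108, 79, 95, 138, 143, 141, 140, 139, 138, 137, 138, 138, 137, 137, 136, 137, 136, 137, 137, 136, 137, 137, 138, 136, 136, 137, 137, 137, 134, 145, 158, 157, 156, 157, 152, 142, 142, 146, 144, 143, 144, 144, 144]
62 72 L [158, 155, 154, 154, 156, 156, 132, 140, 141, 141, 138, 138, 137, 137, 137, 138, 137, 137, 137, 137, 138, 139, 138, 138, 139, 139, 139, 137, 139, 140, 141
[... 1091 characters left out ...]
36, 137, 138, 138, 138, 139, 139, 137, 136, 137, 139, 138, 138, 147, 159, 158, 157, 158, 157, 144, 135, 147, 146, 146, 144, 144, 144, 145, 145, 144]
col c [48, 49, 49, 49, 48, 48, 49, 49, 49, 48, 49, 49, 48, 48, 53, 57, 58, 57, 58, 58, 57, 57, 58, 57, 57, 58, 57, 57, 57, 57, 57, 56, 56, 57, 56, 56, 57, 56, 55, 61, 72, 77, 77, 77, 77]
blk 200 [128, 128, 125, 127, 127, 70, 54, 58, 59, 59, 60, 60, 59, 59] [62, 62, 62, 62, 63, 63, 63, 59, 62, 108, 159, 155, 154, 155, 155, 154]
blk 215 [152, 152, 151, 152, 153, 144, 49, 56, 60, 59, 58, 58, 59, 58] [57, 59, 61, 62, 60, 61, 61, 55, 92, 153, 155, 153, 153, 153, 154, 154]
pred block top [[279.7, 195.3], [282.6, 268.2], [362.0, 195.4], [358.9, 268.4]]
```

View pics/c2.png

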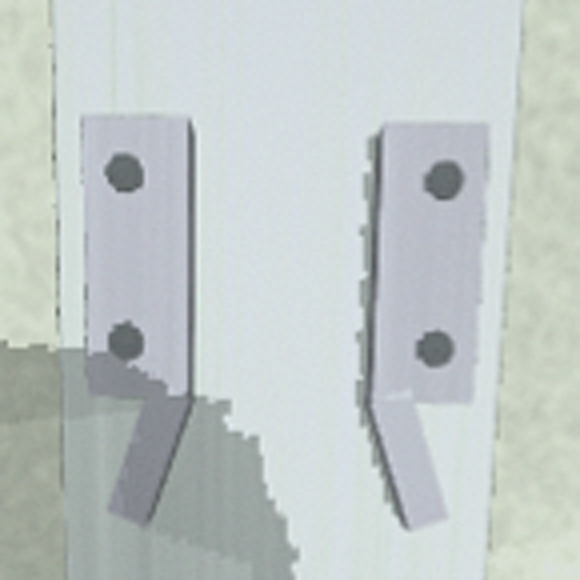

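```bash
python3 - <<'E'
from h import *
c=bot.camera("wrist")
L=onz(c,[(301.7,36),(301.7,54.5),(301.7,66.5),(301.6,76.5),(301.7,94)],.028)
Rr=onz(c,[(350.3,36),(349.4,54.5),(348.9,66.5),(348.3,76.5),(347.5,94)],.028)
E=onz(c,[(302,28.9),(350.5,30.7),(302,99.5),(347.3,100)],.028)
for n,P in(("L",L),("R",Rr)):
    d=np.polyfit(P[:,1],P[:,0],1); print(n,np.round(P[:,:2],4).tolist(),"yaw",-np.degrees(np.arctan(d[0])))
B=onz(c,[(286,43.2),(366,45),(286.4,85.5),(363.8,87.2)],.028);print("bolts",np.round(B[:,:2],4).tolist())
for a,b in((0,2),(1,3)):
    v=B[a]-B[b];print(np.degrees(np.arctan2(v[1],v[0]))-90,np.linalg.norm(v))
M=(L.mean(0)+Rr.mean(0))/2; 
for th in(-8,-8.4,-7.6):
    t=np.radians(th); x=np.array([np.cos(t),np.sin(t),0]);y=np.array([-np.sin(t),np.cos(t),0])
    print(th,"w",(Rr.mean(0)-L.mean(0))@x,"ends y",((E-M)@y).round(4),"bolt mid x",((B.mean(0)-M)@x).round(4))
print(M,E.mean(0))
E
```

```text
L [[0.5633, 0.0328], [0.5609, 0.0176], [0.5594, 0.0075], [0.5579, -0.001], [0.5556, -0.0163]] yaw -9.018710927151409
R [[0.6064, 0.0267], [0.6038, 0.0116], [0.6022, 0.0015], [0.6006, -0.007], [0.5981, -0.0222]] yaw -9.579777920611201
bolts [[0.5484, 0.0289], [0.6195, 0.0174], [0.5427, -0.0068], [0.6139, -0.0183]]
-9.183486586687664 0.03616538277165269
-8.996915812168126 0.03617142861408129
-8 w 0.04320707354121862 ends y [ 0.0307  0.0292 -0.0297 -0.0301] bolt mid x 0.0003
-8.4 w 0.04320600175918773 ends y [ 0.0306  0.0294 -0.0298 -0.03  ] bolt mid x 0.0003
-7.6 w 0.043206039471441186 ends y [ 0.0309  0.0291 -0.0295 -0.0302] bolt mid x 0.0003
[0.58082523 0.00512002 0.028     ] [0.58098292 0.00514875 0.028     ]
```

The gauge is consistent: channel width 43.2 mm, length about 60 mm, yaw -9.1°, centre (0.581,0.005). I lower the block before the mouth.

```bash
python3 -c "
from h import *
plan([.5659,-.0886,.0505],80.9,4,1)"
```

```text
from [ 0.5629 -0.0965  0.199 ] 81.98
[1, 0.2, 0.05, 3.71, 0.0, 0.0, 0.27],[1, 0.21, 0.05, 3.71, 0.0, 0.0, 0.27],[1, 0.21, 0.05, 3.71, 0.0, 0.0, 0.27],[1, 0.21, 0.04, 3.71, 0.0, 0.0, 0.27],
```

Call:
{"api": "arm_command", "payload": {
  "increments": [
    [1,0.2,0.05,3.7,0,0,0.27],
    [1,0.2,0.05,3.7,0,0,0.27],
    [1,0.2,0.05,3.7,0,0,0.27],
    [1,0.2,0.05,3.7,0,0,0.27],
    [1,0,0,0,0,0,0],
    [1,0,0,0,0,0,0]
  ]
}}

```text
time: 5.68
ee_pos: [0.566, -0.0885, 0.0515]
tcp_rot: [-180.0, 0.0, 80.9]
wrist_force: [-0.2, -0.2, -2.3]
opening: 0.0127
```

```bash
python3 -c "
from h import *
c=bot.camera('wrist');save(c,'w3.png');cv2.imwrite('pics/c3.png',cv2.resize(c['color'][60:300,220:420,::-1],None,fx=2.5,fy=2.5))
s=bot.get_obs();print(s['wrist_force'])
d=np.array([-np.sin(np.radians(-9.1)),np.cos(np.radians(-9.1))])
p=s['ee_pos'];v=p[:2]-[.5809,.0052];print('y',v@d,'x',v@[d[1],-d[0]],p,s['tcp_rot'])
q=np.array([.5809,.0052])
plan([*q,.0502],80.9,6,1)"
```

```text
[ 1.12896459 -0.05693095 -1.94403661]
y -0.09486054019485919 x 0.00030921405746735416 [ 0.56620236 -0.08851551  0.05182703] [1.79968071e+02 2.89203035e-04 8.09215363e+01]
from [ 0.5662 -0.0885  0.0518] 80.92
[1, 1.58, -0.0, 0.03, 0.0, 0.0, 0.0],[1, 1.58, -0.0, 0.03, 0.0, 0.0, 0.0],[1, 1.58, -0.0, 0.03, 0.0, 0.0, 0.0],[1, 1.58, -0.0, 0.03, 0.0, 0.0, 0.0],[1, 1.58, -0.0, 0.03, 0.0, 0.0, 0.0],[1, 1.58, -0.01, 0.03, 0.0, 0.0, 0.0],
```

View pics/c3.png

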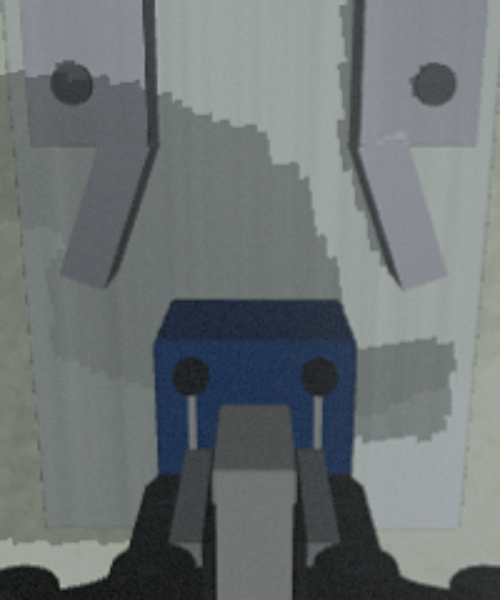

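The block stands in front of the flare, centred on the channel: both centre lines lie at about crop column 255. Now through.

Call:
{"api": "arm_command", "payload": {
  "increments": [
    [1,1.4,0,0.1,0,0,0],
    [1,1.6,0,0,0,0,0],
    [1,1.6,0,0,0,0,0],
    [1,1.6,0,0,0,0,0],
    [1,1.6,0,0,0,0,0],
    [1,1.6,0,0,0,0,0],
    [1,0.1,0,0,0,0,0],
    [1,0,0,0,0,0,0]
  ]
}}

```text
time: 6.72
ee_pos: [0.5809, 0.0055, 0.0502]
tcp_rot: [-180.0, 0.0, 80.9]
wrist_force: [-0.2, 0.7, -1.9]
opening: 0.013
```

```bash
python3 -c "
from h import *
c=bot.camera('wrist');save(c,'w4.png')
s=bot.get_obs();print(s['wrist_force'],s['torque'])
d=np.array([-np.sin(np.radians(-9.1)),np.cos(np.radians(-9.1))])
p=s['ee_pos'];v=p[:2]-[.5809,.0052];print('y',v@d,'x',v@[d[1],-d[0]],p,s['tcp_rot'])"
```

```text
[ 0.15925106 -0.25530026 -2.11360046] [-0.01531254  0.03377888  0.01031121]
y 3.3662170169582314e-05 x -8.900571108518695e-05 [0.58081744 0.00524732 0.05026732] [-1.79994102e+02  1.00364917e-02  8.09177814e+01]
```

In the channel freely. Out at the plain end, then lift and move in front of the nest.

Call:
{"api": "arm_command", "payload": {
  "increments": [
    [1,1.6,0,0,0,0,0],
    [1,1.6,0,0,0,0,0],
    [1,1.6,0,0,0,0,0],
    [1,1.6,0,0,0,0,0],
    [1,1.6,0,0,0,0,0],
    [1,0,0,0,0,0,0],
    [1,0,0,0,0,0,0]
  ]
}}

```text
time: 7.65
ee_pos: [0.5934, 0.0845, 0.0502]
tcp_rot: [-180.0, 0.0, 80.9]
wrist_force: [-0.7, -0.5, -0.7]
opening: 0.0127
```

```bash
python3 -c "
from h import *
s=bot.get_obs();p=s['ee_pos'];y=s['tcp_rot'][2];print(s['wrist_force'],p)
d=np.array([-np.sin(np.radians(-9.1)),np.cos(np.radians(-9.1))])
v=p[:2]-[.5809,.0052];print('y',v@d,'x',v@[d[1],-d[0]])
plan([.517,.20,.2],73.7,4,1,([p[0],p[1],.2],y))"
```

```text
[-0.70766566 -0.46226508 -0.6670104 ] [0.59340431 0.08445597 0.05017918]
y 0.08023609502402243 x -0.00018804217326814573
from [0.5934 0.0845 0.2   ] 80.94
[1, 2.55, -2.34, -0.0, 0.0, 0.0, 1.81],[1, 2.48, -2.42, -0.0, 0.0, 0.0, 1.81],[1, 2.4, -2.5, -0.0, 0.0, 0.0, 1.81],[1, 2.32, -2.57, -0.0, 0.0, 0.0, 1.81],
```

Call:
{"api": "arm_command", "payload": {
  "increments": [
    [1,0,0,-5,0,0,0],
    [1,0,0,-5,0,0,0],
    [1,0,0,-5,0,0,0],
    [1,2.6,-2.3,0,0,0,1.8],
    [1,2.5,-2.4,0,0,0,1.8],
    [1,2.4,-2.5,0,0,0,1.8],
    [1,2.3,-2.6,0,0,0,1.8],
    [1,0,0,0,0,0,0],
    [1,0,0,0,0,0,0]
  ]
}}

```text
time: 8.78
ee_pos: [0.5177, 0.2, 0.2004]
tcp_rot: [180.0, 0.0, 73.7]
wrist_force: [0.1, 0.5, -1.6]
opening: 0.0126
```

```bash
python3 -c "
from h import *
c=bot.camera('wrist');save(c,'w5.png'); print(c['origin'],c['attitude']); s=bot.get_obs(); print(s['ee_pos'],s['tcp_rot'])"
```

```text
[0.5391816  0.27243121 0.34239836] [-17.26526567   0.04004645 -16.24442652]
[0.51785271 0.19979515 0.20029208] [1.79988120e+02 9.80037990e-03 7.36987761e+01]
```

View pics/w5.png

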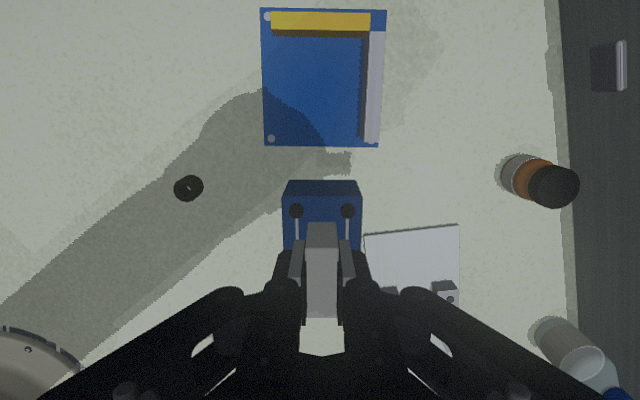

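The nest shows the brass stop at columns 272–370, rows 12–35, the steel stop at columns 360–385, rows 30–143, and the held block at (322,230). Next: measure the stop edges.

```bash
python3 - <<'E'
from h import *
fr=[bot.camera("wrist") for _ in range(3)]; c=fr[0]
im=np.mean([f["color"] for f in fr],0)
for u in(280,310,340,360): print("col",u,[tuple(int(x) for x in im[r,u-3:u+4].mean(0)) for r in range(26,42)])
for r in(45,70,95,120,135): print("row",r,[tuple(int(x) for x in im[r-2:r+3,u].mean(0)) for u in range(356,376)])
E
```

```text
col 280 [(161, 152, 67), (163, 155, 67), (144, 133, 61), (91, 77, 50), (70, 64, 49), (72, 64, 48), (72, 66, 49), (73, 65, 48), (73, 64, 47), (71, 65, 51), (57, 77, 114), (49, 82, 133), (49, 83, 130), (50, 83, 131), (50, 81, 129), (49, 80, 127)]
col 310 [(160, 142, 60), (162, 144, 61), (164, 145, 60), (128, 112, 53), (60, 53, 43), (68, 60, 45), (69, 61, 46), (68, 60, 45), (69, 60, 45), (69, 59, 41), (59, 64, 75), (49, 75, 117), (44, 77, 125), (45, 77, 124), (44, 75, 123), (43, 76, 123)]
col 340 [(161, 142, 61), (161, 142, 59), (163, 146, 62), (143, 124, 54), (93, 77, 46), (65, 58, 43), (68, 59, 44), (69, 60, 44), (70, 61, 45), (69, 61, 43), (68, 59, 41), (54, 72, 109), (45, 76, 122), (45, 76, 121), (45, 76, 121), (46, 76, 122)]
col 360 [(161, 141, 61), (161, 141, 60), (161, 143, 59), (164, 144, 61), (130, 113, 52), (63, 56, 44), (69, 61, 47), (69, 62, 45), (70, 62, 45), (71, 62, 45), (72, 62, 43), (61, 68, 80), (48, 68, 99), (45, 67, 101), (45, 68, 103), (45, 69, 105)]
row 45 [(46, 76, 120), (47, 75, 120), (48, 77, 122), (48, 74, 115), (44, 65, 99), (44, 61, 92), (46, 61, 88), (45, 60
[... 785 characters left out ...]
140, 142, 150), (141, 143, 151), (142, 145, 153)]
row 120 [(45, 74, 116), (44, 68, 105), (42, 59, 87), (42, 60, 88), (50, 63, 80), (61, 63, 67), (61, 65, 68), (58, 61, 65), (93, 97, 102), (141, 145, 151), (142, 144, 152), (138, 142, 148), (137, 141, 148), (137, 140, 148), (136, 140, 147), (137, 140, 147), (140, 142, 149), (142, 145, 152), (143, 147, 154), (142, 144, 151)]
row 135 [(44, 63, 94), (42, 63, 95), (45, 66, 100), (50, 66, 93), (63, 66, 69), (62, 65, 68), (60, 63, 66), (79, 82, 87), (124, 127, 134), (142, 145, 153), (139, 142, 150), (138, 141, 148), (137, 141, 148), (138, 141, 148), (137, 141, 148), (138, 141, 149), (141, 145, 152), (143, 146, 153), (142, 145, 152), (141, 145, 151)]
```

```bash
python3 - <<'E'
from h import *
c=bot.camera("wrist")
us=[280,310,340,360]; rs=[45,70,95,120,135]
D={"bt":(onz(c,list(zip(us,[28.6,29.1,29.7,30.1])),.042),0),"bb":(onz(c,list(zip(us,[35.7,36.0,36.6,36.9])),.008),0),
"st":(onz(c,list(zip([368.0,366.9,365.8,364.1,363.4],rs)),.042),1),"sb":(onz(c,list(zip([363.7,362.7,361.4,360.2,359.4],rs)),.008),1)}
ln={}
for k,(P,i) in D.items():
    f=np.polyfit(P[:,i],P[:,1-i],1); ln[k]=f
    print(k,"yaw",np.degrees(np.arctan(f[0]))*(1 if i==0 else -1),"rms",np.std(np.polyval(f,P[:,i])-P[:,1-i]),np.round(P.mean(0),4))
for b,s in(("bt","st"),("bb","sb")):
    a,b0=ln[b];e,f=ln[s] # y=a x+b0 ; x=e y+f
    x=(e*b0+f)/(1-a*e); print("corner",x,a*x+b0)
s=bot.get_obs();print(s["ee_pos"],s["tcp_rot"])
E
```

```text
bt yaw -17.312496653306113 rms 7.413295390462051e-06 [0.5558 0.3253 0.042 ]
bb yaw -17.14134073875591 rms 4.5368873374867595e-05 [0.5559 0.3255 0.008 ]
st yaw -17.181728523661683 rms 0.00013715906413029627 [0.5782 0.2639 0.042 ]
sb yaw -17.154282259158567 rms 6.781528833363967e-05 [0.5786 0.2641 0.008 ]
corner 0.5935954375538849 0.31350067241315593
corner 0.5939814580433631 0.31379397588440483
[0.51782839 0.19990167 0.20016853] [-1.79993341e+02  9.32323988e-03  7.36711249e+01]
```

Both heights agree: nest yaw -17.2°, corner (0.594,0.3137). I go to a 10 mm standoff from both stops and lower.

```bash
python3 -c "
from h import *
plan([.5532,.2843,.12],72.8,3,1)
plan([.5532,.2843,.0505],72.8,3,1,([.5532,.2843,.12],72.8))"
```

```text
from [0.5178 0.1999 0.2002] 73.67
[1, 3.03, 0.34, 2.67, 0.0, 0.0, 0.29],[1, 3.03, 0.33, 2.67, 0.0, 0.0, 0.29],[1, 3.03, 0.31, 2.67, 0.0, 0.0, 0.29],
from [0.5532 0.2843 0.12  ] 72.8
[1, 0.0, 0.0, 2.32, 0.0, 0.0, -0.0],[1, 0.0, 0.0, 2.32, 0.0, 0.0, -0.0],[1, 0.0, 0.0, 2.32, 0.0, 0.0, -0.0],
```

Call:
{"api": "arm_command", "payload": {
  "increments": [
    [1,3.03,0.34,2.67,0,0,0.3],
    [1,3.03,0.33,2.67,0,0,0.3],
    [1,3.03,0.31,2.67,0,0,0.3],
    [1,0,0,2.3,0,0,0],
    [1,0,0,2.3,0,0,0],
    [1,0,0,2.3,0,0,0],
    [1,0,0,0,0,0,0],
    [1,0,0,0,0,0,0]
  ]
}}

```text
time: 10.02
ee_pos: [0.5533, 0.2848, 0.0521]
tcp_rot: [180.0, -0.0, 72.8]
wrist_force: [-0.5, 0.0, -1.7]
opening: 0.0128
```

Call:
{"api": "arm_command", "payload": {
  "increments": [
    [1,0,0,0.1,0,0,0],
    [1,0,0,0.05,0,0,0],
    [1,0,0,0,0,0,0]
  ]
}}

```text
time: 10.4
ee_pos: [0.5529, 0.285, 0.05]
tcp_rot: [180.0, -0.0, 72.8]
wrist_force: [-0.5, -0.6, -2.7]
opening: 0.013
```

Call:
{"api": "arm_command", "payload": {
  "increments": [
    [1,0,0,0.05,0,0,0],
    [1,0,0,0,0,0,0]
  ]
}}

```text
time: 10.65
ee_pos: [0.5527, 0.2849, 0.0491]
tcp_rot: [-180.0, 0.0, 72.8]
wrist_force: [-1.0, 0.2, -2.3]
opening: 0.0129
```

Call:
{"api": "arm_command", "payload": {
  "increments": [
    [1,0,0,0.05,0,0,0],
    [1,0,0,0,0,0,0]
  ]
}}

```text
time: 10.9
ee_pos: [0.5528, 0.2849, 0.0486]
tcp_rot: [-180.0, 0.0, 72.8]
wrist_force: [0.1, 0.2, -0.8]
opening: 0.0129
```

Call:
{"api": "arm_command", "payload": {
  "increments": [
    [1,0,0,0.03,0,0,0],
    [1,0.2,0.3,0,0,0,0],
    [1,0.2,0.3,0,0,0,0],
    [1,0.2,0.3,0,0,0,0],
    [1,0.2,0,0,0,0,0],
    [1,0,0,0,0,0,0]
  ]
}}

```text
time: 11.65
ee_pos: [0.5637, 0.2901, 0.0483]
tcp_rot: [-180.0, 0.0, 72.8]
wrist_force: [-0.1, 0.6, -1.2]
opening: 0.0129
```

Call:
{"api": "arm_command", "payload": {
  "increments": [
    [1,0,0.1,0,0,0,0],
    [1,0,0,0,0,0,0]
  ]
}}

```text
time: 11.9
ee_pos: [0.5647, 0.2896, 0.0484]
tcp_rot: [180.0, -0.0, 72.8]
wrist_force: [-0.9, 0.4, -1.7]
opening: 0.0129
```

Call:
{"api": "arm_command", "payload": {
  "increments": [
    [1,0,0.1,0.05,0,0,0],
    [1,0,0,0,0,0,0]
  ]
}}

```text
time: 12.15
ee_pos: [0.5653, 0.2894, 0.0477]
tcp_rot: [-179.9, 0.0, 72.8]
wrist_force: [-3.0, 1.5, -0.6]
opening: 0.0129
```

Call:
{"api": "arm_command", "payload": {
  "increments": [
    [1,0,0.1,0,0,0,0],
    [1,0,0,0,0,0,0]
  ]
}}

```text
time: 12.4
ee_pos: [0.5654, 0.2893, 0.0477]
tcp_rot: [-179.9, 0.0, 72.9]
wrist_force: [-6.7, 2.7, 0.2]
opening: 0.0131
```

Steel contact is made at about 7 N. Now the brass.

Call:
{"api": "arm_command", "payload": {
  "increments": [
    [1,0.1,0,0,0,0,0],
    [1,0.1,0,0,0,0,0],
    [1,0,0,0,0,0,0]
  ]
}}

```text
time: 12.78
ee_pos: [0.5658, 0.2908, 0.0472]
tcp_rot: [-179.8, 0.1, 72.8]
wrist_force: [-7.0, 0.9, -1.2]
opening: 0.0128
```

Call:
{"api": "arm_command", "payload": {
  "increments": [
    [1,0.1,0,0,0,0,0],
    [1,0,0,0,0,0,0]
  ]
}}

```text
time: 13.02
ee_pos: [0.5659, 0.2911, 0.0472]
tcp_rot: [-179.8, 0.2, 72.8]
wrist_force: [-8.4, -2.7, 0.6]
opening: 0.0128
```

```bash
cat >> h.py <<'E'
def st():
    F=[];P=[]
    for _ in range(4):
        bot.camera("top"); s=bot.get_obs(); F.append(s["wrist_force"]); P.append(s["ee_pos"])
    F=np.mean(F,0);p=np.mean(P,0);t=np.radians(-17.2);x=np.array([np.cos(t),np.sin(t)]);y=np.array([-x[1],x[0]])
    v=p[:2]-[.5938,.3137]
    print("F steel,brass,z",-F[:2]@x,-F[:2]@y,F[2],"tcp in corner",v@x,v@y,p[2],s["tcp_rot"],s["torque"])
E
python3 -c "
from h import *
st()"
```

```text
F steel,brass,z 6.865075901088596 5.229361558841934 -0.03025862601703238 tcp in corner -0.019939174508765083 -0.02982471794295158 0.04722216202706236 [-1.79841894e+02  1.51114082e-01  7.28304798e+01] [-0.52449259  1.79736279 -0.1226401 ]
```

Call:
{"api": "arm_command", "payload": {
  "increments": [
    [1,0.07,0.07,0,0,0,0],
    [1,0,0,0,0,0,0],
    [1,0,0,0,0,0,0]
  ]
}}

```text
time: 13.6
ee_pos: [0.566, 0.2911, 0.0472]
tcp_rot: [-179.8, 0.2, 72.8]
wrist_force: [-13.3, -5.4, 3.0]
opening: 0.0132
```

```bash
python3 -c "
from h import *
st()
c=bot.camera('wrist')
b=bot.camera('scene');cv2.imwrite('pics/fin.png',np.hstack([cv2.resize(c['color'][80:330,220:460,::-1],(384,400)),cv2.resize(b['color'][220:320,370:470,::-1],(400,400),interpolation=2)]))
s=bot.get_obs();print(s['time'],s['opening'])"
```

```text
F steel,brass,z 10.1521971160671 8.013018796555798 2.4631554302440986 tcp in corner -0.01991897464240543 -0.029782450557060573 0.047190565353928245 [-179.76378736    0.22449034   72.82864343] [-1.03296869  2.65956202 -0.10229519]
13.9 0.012923512746691849
```

View pics/fin.png

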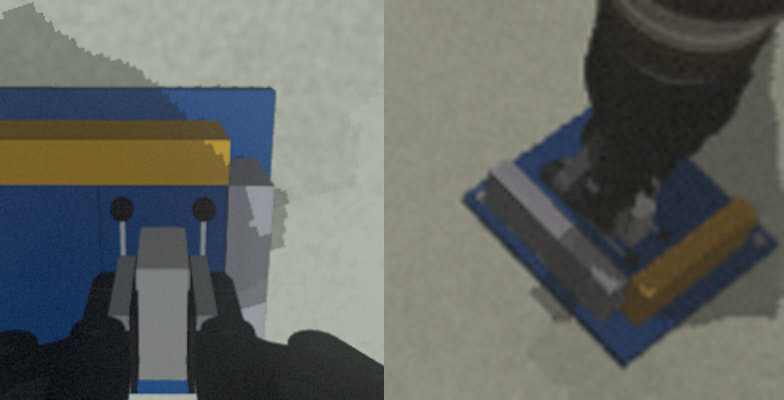

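The picture shows the block flush: the brass face lies along its front top edge (crop row 185) and the steel face along its right side (crop column 228), with no gaps. I hand it in.

```bash
python3 -c "
from h import *
st();print(bot.job_done())"
```

```text
F steel,brass,z 10.28639342802126 8.208495910629708 2.4716898918731776 tcp in corner -0.019909115127876104 -0.029796837939888826 0.04717303073404905 [-179.76237341    0.22758241   72.83098388] [-1.05070549  2.73263164 -0.10246746]
the job is handed in; nothing more can be done
None
```

I put the fitting block through the gauge and pressed it into the nest corner, then handed the job in at about 14 s of robot time. The hand-in reports no verdict.

- **Choosing the block:** I took the block that measured about 39 mm wide; the other measured about 46 mm.
- **Through the gauge:** The block stopped before the mouth at y = -95 mm, in the channel at y = 0 (under 0.1 mm off centre) and past the plain end at y = +80 mm. There was no sign of contact with the walls.
- **Final checks:**
  - The wrist force showed about 10 N toward the steel stop and 8 N toward the brass stop, with about 2.5 N down onto the plate. These are whole-wrist readings, so they include a little friction.
  - The tool centre was at (-19.9, -29.8) mm in the corner frame, against (-20, -30) wanted.
  - The tool's tilt was about 0.3° and the block was still gripped. The last picture showed no gap at either stop.
- **Not checked directly:** I did not measure the block's own tilt in the grip, and I did not re-measure the bystanders; the tool path stayed clear of them. The final tool height was about 1 mm lower than the pick height implied, within the 3 mm allowed.

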